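# Unlock the mordant box and hold the bolt drawn

### The job

Take the key out of its wooden block, push it into the keyhole in the top of the grey steel box until its collar sits down on the lock plate (the pins inside are sticky, so press firmly and wiggle a little if it catches), then turn it clockwise, seen from above, a quarter turn. The lock springs back, so finish while still holding the key turned and fully in; leave the print block, the tape roll and the spice jar where they are.

Things in the scene. Friction and masses are not known exactly. Their poses are not given: they have to be found in the camera images.
- key_bow (a point): The key, 72 mm long, 60 g, at first standing tip down in the wooden block: centre of its grey plastic bow, a flat plate 30 mm wide (key's x), 9 mm thick (key's y; grip it this way) and 36 mm tall; z runs up the shaft. Below the bow a round stem 9 mm thick and 8 mm long leads to the collar, whose underside is 30 mm below this point.
- key_tip (a point): The key's lowest point, 54 mm below the bow's centre, same axes. Upwards: a flat blade 20 mm wide (x), 6 mm thick, 14 mm long, its end tapered to 10 mm wide over 5 mm, alike both ways round; a round 6 mm neck; at 24 mm the underside of a round collar, 18 mm across, 4 mm thick. Only the neck can turn in the lock's slot, so the key must be fully in to turn.
- keyblock_top (a point): Wooden key block, fixed, 70 x 70 mm and 34 mm high: the middle of its top face, at the mouth of the 28 mm deep socket (23 x 9 mm, the long way along its x) in which the key stands. The key's collar rests on this face and its x axis lies along the block's. A fixed blue basin, 420 mm across and 161 mm high, stands behind and between the block and the steel box.
- keyhole (a point): Centre of the keyhole at the top of the box's 56 x 56 mm, 6 mm thick steel lock plate, 66 mm above the table. The slot is 22 mm long (this point's x) by 8 mm wide (y), chamfered; z is up. Fully in, the key's tip is 24 mm below this point and its collar sits on the plate. With the tip about 14 and again 20 mm deep it meets rows of sticky sprung pins: press with some 10 N.
- lid_mid (a point): Middle of the fixed grey steel box's top, 60 mm above the table: the box is 140 mm (x) by 180 mm (y), axes as the keyhole's, which lies 30 mm from here towards -x. On its lid a bolt keeper, 71 mm above the table, stands 46 to 54 mm from the keyhole on the +x side.
- plug (a joint): Lock plug under the plate that the key's blade turns: 0 at rest with its slot in line with the plate's, growing as it turns clockwise seen from above, stop at 1.6 rad; the blade has about 0.1 rad of play in it. A spring turns it back with about 0.03 N m at the start and 0.13 N m at a quarter turn. Turning it draws the small bolt out of its keeper on the lid.
- print_block: Bystander: wooden printing block with a knob handle, 50 x 62 x 68 mm, origin at its foot. Do not disturb.
- tape: Bystander: roll of brown tape lying flat, 98 mm across, 25 mm high, origin at its foot. Do not disturb.
- spice_jar: Bystander: spice jar with dark cap, 44 mm across, 96 mm tall, origin at its foot. Do not disturb.
Things that resemble listed ones, but are neither listed nor needed, are in the scene too. What is shaped like the part that bears keyblock_top but orange is not meant.

How it is judged:
On the way, in this order (a step that is already met when the one before it is completed fails the run):
1. the key is out of its block, in the fingers (z of key_tip in the frame of keyblock_top above 0.005 m and contact force between the fingers and key above 1 N), for 0.1 s.
2. the key is fully in the keyhole, not yet turned (z of key_tip in the frame of keyhole below -0.021 m and horizontal distance between key_tip and keyhole below 0.004 m and angle between key_tip's own z axis and vertical below 0.15 rad and value of joint plug below 0.4 rad), for 0.1 s.
3. the key has turned the plug a quarter turn (value of joint plug above 1.35 rad and z of key_tip in the frame of keyhole below -0.02 m), for 0.2 s.
At the end, for the whole second after the job is handed in: The key is upright (within 0.15 rad) and fully in (tip more than 20 mm below the plate, within 4 mm of the keyhole's axis), the plug stands turned more than 1.35 rad and the bow lies across the slot within 0.3 rad, and the fingers still hold the key (all of step 3 and horizontal distance between key_tip and keyhole below 0.004 m and angle between key_tip's own z axis and vertical below 0.15 rad and contact force between the fingers and key above 1 N and angle between the x axis of key_bow and the y axis of keyhole, either way round below 0.3 rad); the arm keeps its last pose, push and grip.
It fails at once if a bystander is pushed away or tipped (distance of any of print_block, tape, spice_jar from where it was at the start of the episode above 0.02 m or angle between any of print_block, spice_jar's own z axis and vertical above 0.5 rad).
It also fails if it takes over 54 s, if anything falls off the work surface, if the arm or the gripper's body presses on something with over 40 N, if the wrist force passes 120 N, or if a joint passes its speed limit or range.

### The arm

A 6-joint arm with a two-finger parallel gripper is mounted at the origin on a cart in front of the work surface, level with it; the furniture and walls round the work are solid. World frame = base frame: x ahead of the robot, y to its left, z up, the work surface at z = 0. Lengths are in m, angles in rad, forces in N, time in s.
With the tool pointing down it reaches from about 0.325 to 0.75 m from the base axis. Payload 7.6 kg.
Tool frame: the origin (TCP) lies midway between the tips of the shut fingers; the grasp point (between the pads) lies 19 mm behind it (ctrl.grasp_offset is the distance from the TCP to the grasp point, in m); z points along the fingers, y is the line along which they close (so a half turn about z gives the same grasp; the last joint's range is limited). The gripper opens to 85 mm and grips with 20 to 120 N. Pads are 22 mm wide; open, the fingers measure 114 mm over their backs; the gripper's body (76 mm by 85 mm) begins 54 mm behind the grasp point. The pads swing forward as they close: fully open they stand 13 mm farther back than shut.
Start: joints at [-1.287, 0.052, 1.401, -0, 1.689, -0.07], TCP at [0.182, -0.492, 0.231] pointing down, gripper open.
Joint ranges: [-2.9, 2.9], [-0.91, 2.17], [0.12, 2.37], [-1.06, 4.2], [0.26, 2.73], [-2.93, 2.93]. Speed limits (rad/s): [2.57, 2.57, 3.01, 3.14, 3.14, 3.14].

### API

Orientations are given as a unit quaternion [w, x, y, z].
In Python, from bench import status, vision, ctrl gives the robot as it stands. The module is installed in compiled form; this text tells all that it offers.
- The arm moves only by the shell command python3 -m handwheel 'ROWS' [OPENING] [FORCE]. ROWS is text: rows parted by semicolons, each of 4 numbers parted by spaces: the shift along the tool's x, y, z in mm, then the turn about the tool's z in degrees. In form: x y z twist; .... A call has 1 to 8 rows; each row shifts and turns the commanded pose from where the row before left it, along the tool's axes as they then stand; what a row does not reach is not made up. A row lasts 1/10 s, in which the tool goes at most 50 mm and 8.59 degrees, less where a joint would pass 70% of its speed; a pose out of reach is approached as far as the arm can. A call is refused whole if a number of a shift passes 50 or a number of a turn 8.59, either way. A call with a gripper value outside its range is refused whole. OPENING is the closure, from 0 (fully open) to 1 (shut), set as the call begins (- or left out, the last holds). The fingers move at their own pace and stop on an object; FORCE is the grip in N (left out, the last holds). Time passes only in rows, so rows that do not move let the fingers close. It gives the time, the measured TCP pose, the force, the opening and the grip force at its end, in the units of the state.
- status.observe(): the state, without advancing time (a new reading comes with each control period).
- vision.read_camera(name): name is "scene" or "top"; returns a dict with "color" (384x512x3 uint8, red, green, blue), "K" (3x3 intrinsics, pixels), "R" (3x3) and "t" (3): a world point X has camera coordinates R X + t. Camera axes: x right, y down, z forward; pixel columns grow to the right and rows downward; lengths in m; the calibration is good to about 2 mm. A picture is of the moment at which its call begins. There is no depth.
- ctrl.job_done(): hands the job in; it is judged then, once.
The state is a dict: "clock": time; "qpos": joint angles; "joint_velocities": joint speeds; "effort": joint torques, N m; "eef_pos": TCP position; "eef_rot": TCP orientation; "force": force on the tool from outside, world axes, zero at the start; "torque": the same for the moment, N m; "grip_width": finger opening in m; "gripper_force": force on a finger pad.
Only numpy, scipy, OpenCV 4.12 (cv2) and the standard library are available. Lean on these libraries where they do the work, as an engineer would, in place of code of your own. Each camera call takes 0.05 s, during which the arm holds its last target. There are 200 camera calls.

## Working session

There is one attempt and no reset: what is moved stays moved. The work goes in short steps, Python scripts to look and compute and a shell command to move; the robot and the scene stay as the last step left them, time stands still between calls to the robot, and variables do not carry over. Pictures are saved under pics/ and viewed, at most 10 in all, crops included, and the job is handed in when it is done.

```bash
mkdir -p pics
python3 - <<'E'
from bench import status, vision, ctrl
import cv2,pickle
for n in("scene","top"):
    d=vision.read_camera(n); pickle.dump(d,open(n+'.pkl','wb')); cv2.imwrite(f'pics/{n}0.png',cv2.resize(d['color'][:,:,::-1],(768,576),interpolation=cv2.INTER_CUBIC)); print(n,d['K'].tolist(),d['R'].round(3).tolist(),d['t'])
s=status.observe();print(s,ctrl.grasp_offset)
E
```

```text
scene [[437.9989096703758, 0.0, 256.7275408457284], [0.0, 437.9989096703758, 191.94850085910792], [0.0, 0.0, 1.0]] [[0.676, -0.736, -0.027], [-0.36, -0.298, -0.884], [0.643, 0.608, -0.466]] [-0.39886706  0.22614908  0.96674528]
top [[453.79317743362196, 0.0, 251.06775026070812], [0.0, 453.79317743362196, 202.13623101861475], [0.0, 0.0, 1.0]] [[-0.029, -1.0, 0.009], [-0.995, 0.029, -0.091], [0.091, -0.012, -0.996]] [-0.0495242   0.51173224  1.52377692]
{'clock': 0.1, 'qpos': array([-1.28727965e+00,  5.27698102e-02,  1.40161228e+00, -1.23328901e-05,
        1.68859709e+00, -7.02689056e-02]), 'joint_velocities': array([ 0.00033142, -0.00090148, -0.00178747, -0.00226449, -0.00078031,
       -0.00019026]), 'effort': array([ 1.24507180e-03, -3.82582104e+01, -3.60985208e+01, -1.30035814e-04,
        4.78452392e-03,  2.69086470e-06]), 'eef_pos': array([ 0.18184646, -0.49221875,  0.23056423]), 'eef_rot': array([-6.88675510e-04,  9.84395115e-01,  1.75970956e-01, -7.98679822e-05]), 'force': array([-0.49837257, -0.00655958, -0.59074777]), 'torque': array([-0.0382871 , -0.04636967,  0.02154601]), 'gripper_force': 0.0, 'grip_width': 0.08551128109399884} 0.0187
```

View pics/top0.png

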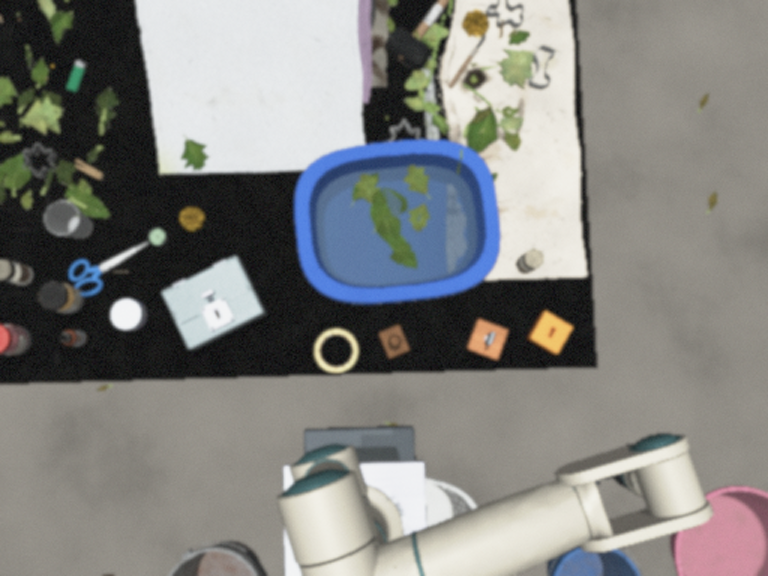

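View pics/scene0.png

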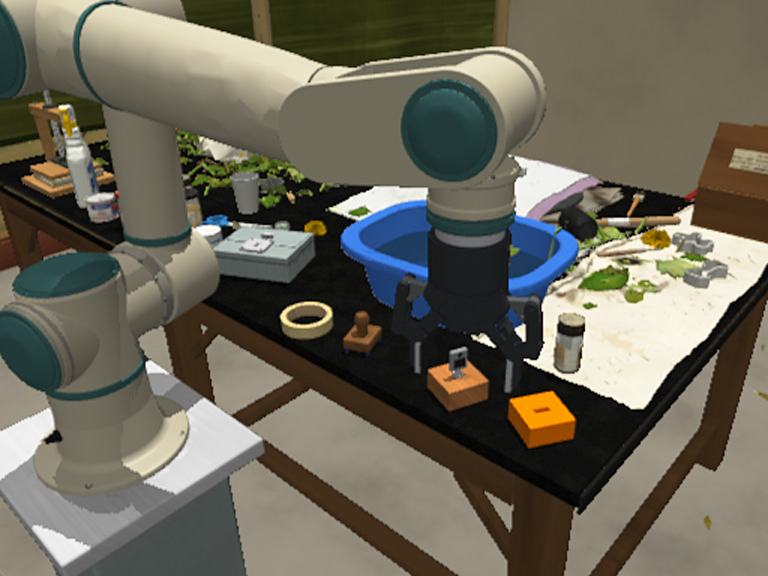

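Top view (768-px picture): the key in the brown block is at (488,339). Possible mix-ups are the orange empty block (551,332) and the print block (394,341). The tape is at (336,350), the spice jar at (530,260), and the steel box with keyhole at (217,314). I choose the brown block because the key stands in it. Next is a close crop to check that.

```bash
cat > h.py <<'E'
import numpy as np,pickle,cv2
def ray(d,u,v,z):
    R,t,K=d['R'],d['t'],d['K']; c=-R.T@t; r=R.T@np.linalg.inv(K)@[u,v,1]
    return c+r*(z-c[2])/r[2]
def proj(d,X):
    p=d['K']@(d['R']@np.asarray(X)+d['t']); return p[:2]/p[2]
def crop(d,u,v,w,size=400):
    # pixel = u-w + px*2w/size
    M=np.float32([[size/(2*w),0,-(u-w)*size/(2*w)],[0,size/(2*w),-(v-w)*size/(2*w)]])
    return cv2.warpAffine(d['color'][:,:,::-1],M,(size,size),flags=cv2.INTER_CUBIC)
E
python3 - <<'E'
from h import *
T=pickle.load(open('top.pkl','rb'));S=pickle.load(open('scene.pkl','rb'))
a=np.hstack([crop(T,325,226,25,300),crop(T,142,202,40,300)]);b=np.hstack([crop(S,305,250,28,300),crop(S,172,165,40,300)])
cv2.imwrite('pics/c1.png',np.vstack([a,b]))
k=ray(T,488/1.5,339/1.5,.034);h=ray(T,217/1.5,314/1.5,.066);print(k,h,proj(S,k)*1.5,proj(S,h)*1.5)
E
```

```text
[ 0.42108778 -0.3124764   0.034     ] [0.49241113 0.28824901 0.066     ] [458.3049388  375.46662403] [256.22928642 244.0461625 ]
```

View pics/c1.png

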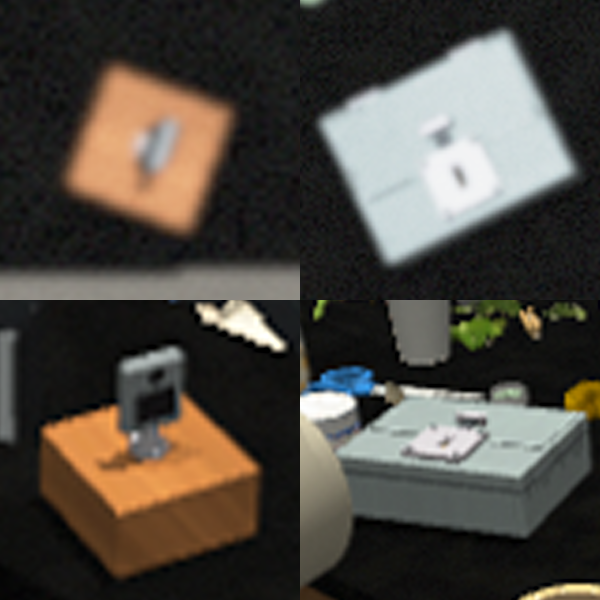

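The crop confirms the choice: the brown block with the key in it at crop (152,148), and the keyhole slot at crop (461,176) on the lock plate, keeper at (437,128). Now I'll fit the outlines for position and yaw.

Run:
```python
from h import *
T=pickle.load(open('top.pkl','rb'));S=pickle.load(open('scene.pkl','rb'))
def corners(mask,z):
    c=max(cv2.findContours(mask,cv2.RETR_EXTERNAL,cv2.CHAIN_APPROX_NONE)[0],key=cv2.contourArea)[:,0]
    w=np.array([ray(T,(x/6+x0),(y/6+y0),z)[:2] for x,y in c],np.float32)
    (cx,cy),(a,b),ang=cv2.minAreaRect(w); return cx,cy,a,b,ang
for name,u,v,r,z in(('block',325.3,225.7,25,.034),('box',142,202,40,.06),('plate',145.5,208.5,14,.066)):
    x0,y0=u-r,v-r; n=int(12*r); im=crop(T,u,v,r,n); hsv=cv2.cvtColor(im,cv2.COLOR_BGR2HSV)
    if name=='block': m=cv2.inRange(hsv,(3,80,90),(25,255,255))
    elif name=='box': m=cv2.inRange(hsv,(0,0,110),(180,90,255))
    else: m=cv2.inRange(hsv,(0,0,218),(180,16,255))
    if name!='plate': m=cv2.morphologyEx(m,cv2.MORPH_CLOSE,np.ones((25,25)));m=cv2.morphologyEx(m,cv2.MORPH_OPEN,np.ones((25,25)))
    print(name,np.round(corners(m,z),4))
# keyhole: darkest centroid within plate, both cams
for d,(u,v) in((T,(145,209)),(S,None or proj(S,[.492,.288,.066]))):
    r=5;im=crop(d,u,v,r,200);g=cv2.cvtColor(im,cv2.COLOR_BGR2GRAY).astype(float)
    w=np.clip(150-g,0,None);yy,xx=np.mgrid[:200,:200];c=[(w*xx).sum()/w.sum()/20+u-r,(w*yy).sum()/w.sum()/20+v-r];print(g.min(),c,ray(d,*c,.066))
```

```text
block [ 0.4221 -0.3106  0.0799  0.0789 67.9497]
box [ 0.5226  0.3013  0.1508  0.1873 24.8516]
plate [ 0.4961  0.2859  0.092   0.0926 89.3629]
148.0 [np.float64(144.32921348314608), np.float64(208.5421348314607)] [0.4950652  0.28933977 0.066     ]
78.0 [np.float64(171.14002739523218), np.float64(165.92913208730357)] [0.47715686 0.26675598 0.066     ]
```

```bash
cat >> h.py <<'E'
def delta(s,xyz,psi):
    from scipy.spatial.transform import Rotation as Ro
    w,x,y,z=s['eef_rot'];M=Ro.from_quat([x,y,z,w]).as_matrix()
    p=np.degrees(np.arctan2(M[1,0],M[0,0])); d=M.T@(np.array(xyz)-s['eef_pos'])*1000
    print('t',s['clock'],'pos',s['eef_pos'].round(4),'psi',p.round(2),'tilt',M[:,2].round(3),'q6',np.degrees(s['qpos'][5]).round(1))
    print('shift mm',d.round(1),'twist',((p-psi+180)%360-180).round(2),'F',s['force'].round(1),s['torque'].round(2),'w',s['grip_width'].round(4),s['gripper_force'].round(1))
E
python3 -m handwheel '41 -12.4 0 0;41 -12.4 0 0;41 -12.4 0 0;41 -12.4 0 0;41 -12.4 0 0;41 -12.4 0 0;41 -12.4 0 0' 0
python3 -m handwheel '0 0 0 -8.59;0 0 0 -8.59;0 0 0 -8.59;0 0 0 -8.59;0 0 0 -8.59;0 0 0 -8.59;0 0 0 -8.59;0 0 0 -8.59'
python3 -m handwheel '0 0 0 -8.59;0 0 0 -8.59;0 0 0 -8.59;0 0 0 -8.59;0 0 0 -8.59;0 0 0 -8.59;0 0 0 -8.59;0 0 0 -8.59'
python3 - <<'E'
from h import *
from bench import status,vision
delta(status.observe(),[.421,-.311,.12],158)
S=vision.read_camera('scene')
cv2.imwrite('pics/s2.png',crop(S,315,220,70,600))
E
```

```text
clock: 0.8
eef_pos: [0.4222, -0.3102, 0.231]
eef_rot: [-0.0, 0.984, 0.176, -0.0]
force: [0.4, -0.3, -0.0]
grip_width: 0.0855
gripper_force: 0.0
clock: 1.6
eef_pos: [0.4209, -0.3115, 0.2308]
eef_rot: [-0.0, 0.711, 0.703, -0.0]
force: [-0.7, 0.1, -0.4]
grip_width: 0.0854
gripper_force: 0.0
clock: 2.4
eef_pos: [0.4209, -0.3115, 0.2308]
eef_rot: [-0.0, 0.19, 0.982, 0.0]
force: [-0.1, 0.2, -0.1]
grip_width: 0.0856
gripper_force: 0.0
t 2.4 pos [ 0.4209 -0.3115  0.2308] psi 158.07 tilt [-0.001  0.001 -1.   ] q6 -108.6Traceback (most recent call last):
  File "<stdin>", line 3, in <module>
  File "h.py", line 16, in delta
    print('shift mm',d.round(1),'twist',((p-psi+180)%360-180).round(2),'F',s['force'].round(1),s['torque'].round(2),'w',s['grip_width'].round(4),s['gripper_force'].round(1))
                                                                                                                        ^^^^^^^^^^^^^^^^^^^^^
AttributeError: 'float' object has no attribute 'round'
```

```bash
sed -i "s/s\['grip_width'\].round(4),s\['gripper_force'\].round(1)/s['grip_width'],s['gripper_force']/" h.py
python3 -m handwheel '0 0 40 0;0 0 40 0;0 0 30 0;0 0 0 0'
python3 - <<'E'
from h import *
from bench import status,vision
delta(status.observe(),[.421,-.311,.045],158)
S=vision.read_camera('scene')
cv2.imwrite('pics/s2.png',crop(S,310,235,50,600))
E
```

```text
clock: 2.8
eef_pos: [0.4188, -0.3097, 0.1161]
eef_rot: [-0.004, 0.193, 0.981, 0.002]
force: [-1.4, -0.5, 0.5]
grip_width: 0.0853
gripper_force: 0.0
t 2.8 pos [ 0.4188 -0.3097  0.1161] psi 157.71 tilt [-0.008  0.006 -1.   ] q6 -108.3
shift mm [-3.2 -0.6 71.1] twist -0.29 F [-1.4 -0.5  0.5] [-0.02  0.01 -0.02] w 0.0852624237457427 0.0
```

View pics/s2.png

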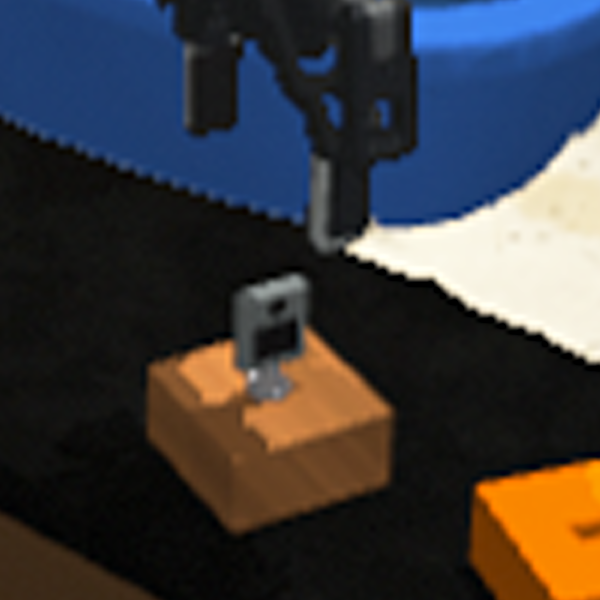

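The bow centre is at crop (271,322), between the two fingers (left pad tip about (210,130), right about (330,245)). Checking this against the top-view estimate.

Run:
```python
from h import *
from bench import status
S=pickle.load(open('scene.pkl','rb'))
f=lambda x,y,z:print(ray(S,260+x/6,185+y/6,z).round(4))
f(269,322,.064); f(268,388,.038); f(272,394,.034)
for c in((148,366),(310,328),(395,410)): f(*c,.034)
delta(status.observe(),[.421,-.311,.045],158)
```

```text
[ 0.423  -0.3081  0.064 ]
[ 0.4173 -0.3127  0.038 ]
[ 0.4196 -0.313   0.034 ]
[ 0.403  -0.2639  0.034 ]
[ 0.4663 -0.2971  0.034 ]
[ 0.4419 -0.3556  0.034 ]
t 2.85 pos [ 0.4201 -0.3108  0.1195] psi 157.71 tilt [-0.004  0.003 -1.   ] q6 -108.3
shift mm [-1.3  0.  74.5] twist -0.29 F [ 0.6 -0.7  0.5] [-0.05 -0.04 -0.01] w 0.08528846006906077 0.0
```

```bash
python3 -m handwheel '-0.6 1.3 20 0;0 0 20 0;0 0 20 0;0 0 15 0;0 0 0 0;0 0 0 0'
python3 -m handwheel '0 0 0 0;0 0 0 0;0 0 0 0;0 0 0 0;0 0 0 0;0 0 0 0;0 0 0 0;0 0 0 0' 1 20
python3 - <<'E'
from h import *
from bench import status,vision
delta(status.observe(),[.422,-.3105,.045],158)
S=vision.read_camera('scene')
cv2.imwrite('pics/s3.png',crop(S,310,235,50,600))
E
```

```text
clock: 3.45
eef_pos: [0.423, -0.3115, 0.0484]
eef_rot: [0.001, 0.193, 0.981, -0.001]
force: [0.8, -0.5, 0.6]
grip_width: 0.0856
gripper_force: 0.0
clock: 4.25
eef_pos: [0.4222, -0.3107, 0.0464]
eef_rot: [0.0, 0.193, 0.981, -0.0]
force: [-0.9, -0.8, 1.8]
grip_width: 0.0088
gripper_force: 25.4
t 4.25 pos [ 0.4222 -0.3107  0.0464] psi 157.71 tilt [ 0. -0. -1.] q6 -108.1
shift mm [0.2 0.1 1.4] twist -0.29 F [-0.9 -0.8  1.8] [-0.01  0.04 -0.02] w 0.00884060189023983 25.39373606443405
```

View pics/s3.png

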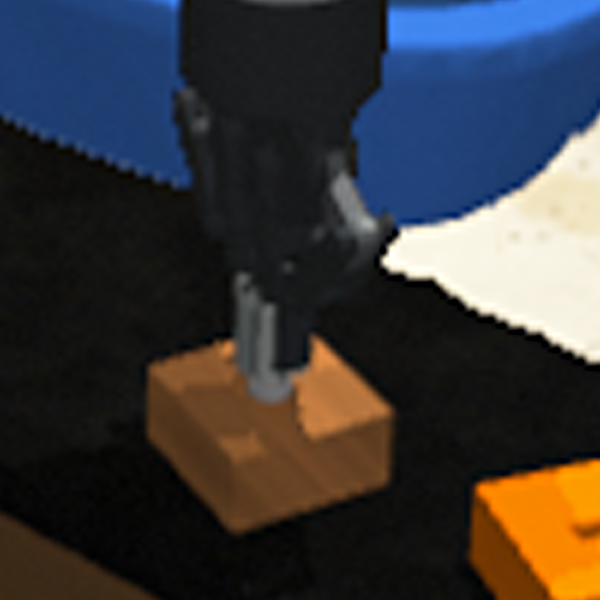

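The key is gripped (8.8 mm, near-zero side force), with finger tips just above the collar at crop (270,390). Tighten, lift and carry over.

```bash
python3 -m handwheel '0 0 0 0;0 0 0 0;0 0 0 0;0 0 -10 0;0 0 -20 0;0 0 -30 0;0 0 -40 0;0 0 -40 0' 1 110
python3 -m handwheel '0 0 -40 0;0 0 -20 0;0 0 0 0;0 0 0 0'
python3 -m handwheel '6 22 0 0;12.3 44.8 0 0;12.3 44.8 0 0;12.3 44.8 0 0;12.3 44.8 0 0;12.3 44.8 0 0;12.3 44.8 0 0;12.3 44.8 0 0'
python3 -m handwheel '12.3 44.8 0 0;12.3 44.8 0 0;12.3 44.8 0 0;12.3 44.8 0 0;12.3 44.8 0 0;6 22 0 0;0 0 0 0'
python3 -m handwheel '0 0 0 -7.85;0 0 0 -7.85;0 0 0 -7.85;0 0 0 -7.85;0 0 0 -7.85;0 0 0 -7.85;0 0 0 0;0 0 0 0'
python3 - <<'E'
from h import *
from bench import status,vision
delta(status.observe(),[.495,.289,.12],204.85)
for n in('scene','top'):
    d=vision.read_camera(n);pickle.dump(d,open(n+'2.pkl','wb'))
S=pickle.load(open('scene2.pkl','rb'));T=pickle.load(open('top2.pkl','rb'))
cv2.imwrite('pics/s4.png',np.hstack([crop(S,172,140,50,400),crop(T,142,202,40,400)]))
E
```

```text
clock: 5.1
eef_pos: [0.4217, -0.3102, 0.1878]
eef_rot: [-0.0, 0.193, 0.981, 0.0]
force: [0.7, -0.4, 1.0]
grip_width: 0.008
gripper_force: 107.1
clock: 5.5
eef_pos: [0.4219, -0.3105, 0.2458]
eef_rot: [-0.0, 0.193, 0.981, 0.0]
force: [0.7, -0.5, -0.3]
grip_width: 0.0077
gripper_force: 107.1
clock: 6.3
eef_pos: [0.4633, 0.0367, 0.2442]
eef_rot: [-0.002, 0.193, 0.981, -0.0]
force: [1.0, -0.2, -0.6]
grip_width: 0.0077
gripper_force: 107.3
clock: 7.0
eef_pos: [0.4938, 0.2904, 0.243]
eef_rot: [-0.002, 0.191, 0.982, -0.001]
force: [0.8, 0.2, -0.5]
grip_width: 0.0078
gripper_force: 107.4
clock: 7.8
eef_pos: [0.4948, 0.2872, 0.2453]
eef_rot: [-0.001, -0.213, 0.977, -0.0]
force: [0.4, -0.9, -1.0]
grip_width: 0.008
gripper_force: 107.1
t 7.8 pos [0.4948 0.2872 0.2453] psi -155.44 tilt [-0.002 -0.001 -1.   ] q6 -88.1
shift mm [ -1.1   1.6 125.3] twist -0.29 F [ 0.4 -0.9 -1. ] [-0.02  0.02 -0.03] w 0.007962835300803153 107.10518717765808
```

View pics/s4.png

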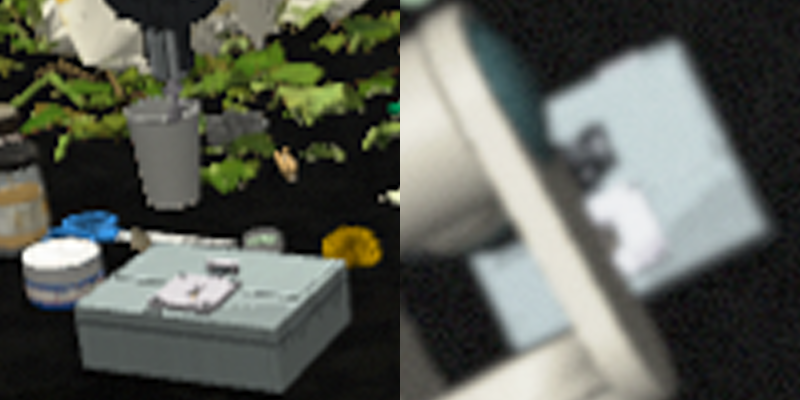

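Left half: the key hangs at crop (175,110) in the fingers; the slot is visible at about (200,290) on the plate. Lowering to about 10 mm above the plate for a close look.

```bash
python3 -m handwheel '-0.6 1 20 -0.29;0 0 35 0;0 0 35 0;0 0 20 0;0 0 14 0;0 0 4 0;0 0 0 0;0 0 0 0'
python3 - <<'E'
from h import *
from bench import status,vision
s=status.observe()
delta(s,[.495,.289,.116],204.85)
S=vision.read_camera('scene');pickle.dump(S,open('scene3.pkl','rb'.replace('r','w')))
S0=pickle.load(open('scene2.pkl','rb'))
print('hole scene',ray(S0,172,162.5,.066), 'pred hole crop',(proj(S,[.495,.289,.066])-[150,140])*12,'tip pred',(proj(S,s['eef_pos']-[0,0,.0364])-[150,140])*12)
cv2.imwrite('pics/s5.png',np.hstack([crop(S0,172,162,16,384),crop(S,170,160,16,384)]))
E
```

```text
clock: 8.7
eef_pos: [0.4959, 0.2895, 0.1198]
eef_rot: [0.001, -0.217, 0.976, 0.0]
force: [0.1, -0.9, -0.3]
grip_width: 0.0076
gripper_force: 107.1
t 8.7 pos [0.4959 0.2895 0.1198] psi -154.92 tilt [ 0.002  0.001 -1.   ] q6 -88.5
shift mm [ 1.  -0.1  3.8] twist 0.23 F [ 0.1 -0.9 -0.3] [0.06 0.04 0.05] w 0.007590556047690605 107.12191343307495
hole scene [0.49586291 0.28649585 0.066     ] pred hole crop [255.76467015 268.64077557] tip pred [249.52963192 208.250712  ]
```

View pics/s5.png

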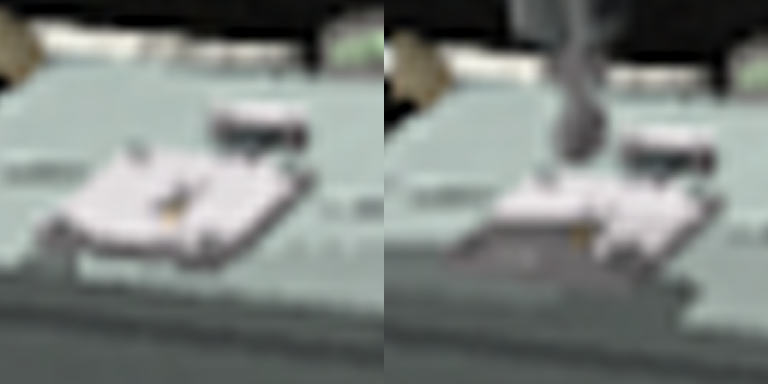

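Left: the slot centre is at crop (178,199). Right: the key tip is at (578,160), just above. Both sit about 0.6 px left of prediction, so the relative aim at (.495,.289) holds. Inserting slowly.

```bash
python3 -m handwheel '0.5 0 3 0.2;0 0 4 0;0 0 4 0;0 0 3 0;0 0 3 0;0 0 0 0;0 0 0 0'
python3 -m handwheel '0 0 3 0;0 0 3 0;0 0 0 0;0 0 0 0'
python3 - <<'E'
from h import *
from bench import status
delta(status.observe(),[.495,.289,.0784],204.85)
E
```

```text
clock: 9.45
eef_pos: [0.4946, 0.289, 0.1011]
eef_rot: [-0.0, -0.216, 0.976, 0.0]
force: [-1.2, 0.4, -0.1]
grip_width: 0.0072
gripper_force: 107.1
clock: 9.85
eef_pos: [0.4947, 0.2895, 0.0954]
eef_rot: [0.0, -0.216, 0.976, 0.0]
force: [-1.4, 3.8, 1.0]
grip_width: 0.0078
gripper_force: 107.3
t 9.85 pos [0.4947 0.2895 0.0954] psi -155.08 tilt [ 0.     0.001 -1.   ] q6 -88.3
shift mm [-0.1 -0.6 17. ] twist 0.07 F [-1.4  3.8  1. ] [ 0.84  0.15 -0.05] w 0.007829153815704449 107.31642007827759
```

Entered 7 mm; the side force asks for about +0.7 mm along tool y.

```bash
python3 -m handwheel '0 0.7 1 0;0 0 2 0;0 0 2 0;0 0 2 0;0 0 0 0;0 0 0 0'
python3 -m handwheel '0 0 2 0;0 0 2 0;0 0 2 0;0 0 0 0;0 0 0 0'
```

```text
clock: 10.45
eef_pos: [0.4943, 0.2896, 0.0884]
eef_rot: [-0.0, -0.216, 0.976, -0.0]
force: [-2.8, 1.4, 4.3]
grip_width: 0.0077
gripper_force: 108.1
clock: 10.95
eef_pos: [0.4946, 0.2898, 0.0833]
eef_rot: [0.001, -0.216, 0.976, 0.0]
force: [-2.8, 2.0, 6.2]
grip_width: 0.0076
gripper_force: 108.5
```

```bash
python3 -m handwheel '0 0.3 2 0;0 0 2 1;0 0 2 -2;0 0 1 1;0 0 0 0;0 0 0 0'
python3 - <<'E'
from h import *
from bench import status
delta(status.observe(),[.495,.289,.0784],204.85)
E
```

```text
clock: 11.55
eef_pos: [0.4951, 0.2902, 0.0784]
eef_rot: [0.002, -0.216, 0.976, 0.0]
force: [-7.2, -1.2, 18.7]
grip_width: 0.0079
gripper_force: 110.3
t 11.55 pos [0.4951 0.2902 0.0784] psi -155.09 tilt [ 0.003  0.001 -1.   ] q6 -88.2
shift mm [ 0.6 -1.   0. ] twist 0.06 F [-7.2 -1.2 18.7] [-0.31  1.38  0.03] w 0.007879183544915737 110.28552532196045
```

```bash
python3 -m handwheel '0.5 0 1 1;0 0 1 -2;0 0 0 1;0 0 0 0;0 0 0 0'
python3 - <<'E'
from h import *
from bench import status,vision
delta(status.observe(),[.495,.289,.0784],204.85)
S=vision.read_camera('scene');cv2.imwrite('pics/s6.png',crop(S,170,155,20,600))
E
```

```text
clock: 12.05
eef_pos: [0.4952, 0.2903, 0.0784]
eef_rot: [0.003, -0.216, 0.976, 0.0]
force: [-10.9, -3.2, 28.0]
grip_width: 0.0075
gripper_force: 111.8
t 12.05 pos [0.4952 0.2903 0.0784] psi -155.09 tilt [ 0.005  0.002 -1.   ] q6 -88.2
shift mm [ 0.7 -1.  -0. ] twist 0.06 F [-10.9  -3.2  28. ] [-0.63  1.97  0.07] w 0.007516981735265614 111.80566549301147
```

View pics/s6.png

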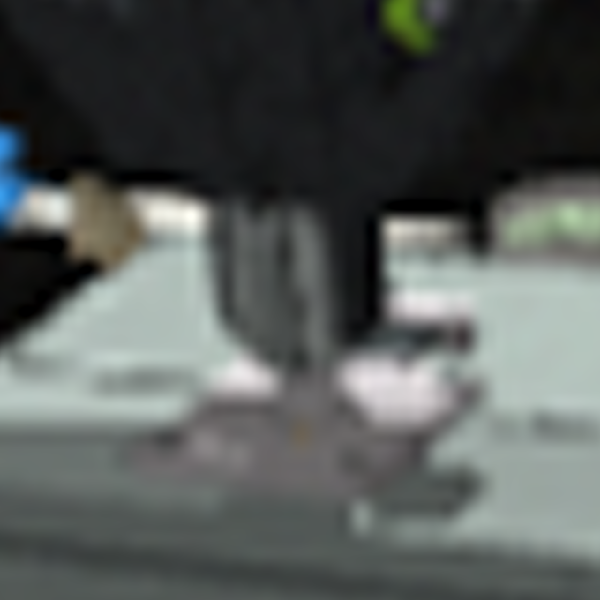

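Seated: the pose is unmoved at 28 N and matches the expected height of 0.0784; the collar is on the plate at about (300,390). Now turning.

```bash
python3 -m handwheel '0 0 0 4;0 0 0 6;0 0 0 6;0 0 0 6;0 0 0 6;0 0 0 0' 1 120
python3 - <<'E'
from h import *
from bench import status,vision
delta(status.observe(),[.495,.289,.0784],204.85-95)
E
```

```text
clock: 12.7
eef_pos: [0.4954, 0.2901, 0.0784]
eef_rot: [0.003, 0.029, 1.0, 0.001]
force: [-9.2, -4.0, 27.1]
grip_width: 0.0073
gripper_force: 117.6
t 12.7 pos [0.4954 0.2901 0.0784] psi 176.73 tilt [ 0.005  0.002 -1.   ] q6 -60.0
shift mm [ 0.4 -1.1 -0. ] twist 66.88 F [-9.2 -4.  27.1] [-0.72  1.86  0.01] w 0.007269980482851429 117.60056018829346
```

```bash
python3 -m handwheel '0 0 0 6;0 0 0 6;0 0 0 6;0 0 0 6;0 0 0 6;0 0 0 0'
python3 -m handwheel '0 0 0 6;0 0 0 6;0 0 0 6;0 0 0 6;0 0 0 6;0 0 0 6;0 0 0 0;0 0 0 0'
python3 - <<'E'
from h import *
from bench import status,vision
delta(status.observe(),[.495,.289,.0784],204.85-95)
S=vision.read_camera('scene');T=vision.read_camera('top')
cv2.imwrite('pics/s7.png',np.hstack([crop(S,170,155,20,400),crop(T,142,202,30,400)]))
E
```

```text
clock: 13.3
eef_pos: [0.4952, 0.2891, 0.0784]
eef_rot: [0.002, 0.286, 0.958, 0.0]
force: [-11.1, -9.2, 29.7]
grip_width: 0.0078
gripper_force: 118.0
clock: 14.1
eef_pos: [0.4944, 0.2882, 0.0784]
eef_rot: [0.002, 0.567, 0.824, -0.001]
force: [-15.7, -12.7, 34.3]
grip_width: 0.0074
gripper_force: 118.5
t 14.1 pos [0.4944 0.2882 0.0784] psi 110.87 tilt [ 0.002 -0.003 -1.   ] q6 5.8
shift mm [ 0.5  0.8 -0. ] twist 1.02 F [-15.7 -12.7  34.3] [-2.57  3.1   0.14] w 0.007427633255971488 118.46707090793643
```

View pics/s7.png

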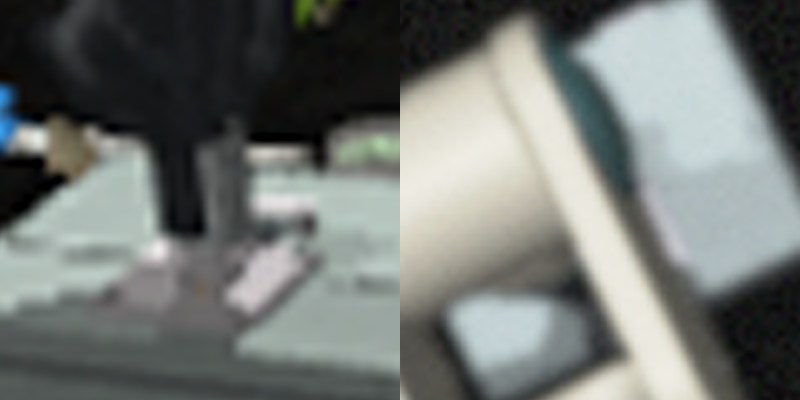

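TCP turned 94° and the moment about z is 0.14 N m, which fits the plug spring at a quarter turn; the image shows the bow across the slot. Easing the side load slightly and holding to check it is steady.

```bash
python3 -m handwheel '0 -0.7 0 1;0 0 0 0;0 0 0 0;0 0 0 0;0 0 0 0;0 0 0 0'
python3 - <<'E'
from h import *
from bench import status,vision,ctrl
s=status.observe();delta(s,[.495,.289,.0784],204.85-95)
if abs(s['eef_pos'][2]-.0784)<.0006 and s['torque'][2]>.1 and s['gripper_force']>50: print(ctrl.job_done())
E
```

```text
clock: 14.8
eef_pos: [0.4944, 0.2882, 0.0784]
eef_rot: [0.002, 0.574, 0.819, 0.0]
force: [-13.2, -11.2, 32.6]
grip_width: 0.0075
gripper_force: 118.4
t 14.8 pos [0.4944 0.2882 0.0784] psi 109.89 tilt [ 0.003 -0.002 -1.   ] q6 6.8
shift mm [0.5 0.9 0. ] twist 0.04 F [-13.2 -11.2  32.6] [-2.31  2.55  0.22] w 0.007458752243374218 118.38346937787719
the job is handed in; nothing more can be done
None
```

I handed the job in at 14.8 s with the key seated on the lock plate, turned about 95° clockwise and still gripped at 118 N; no verdict came back, and the quarter turn rests on the hand's rotation and the 0.22 N m it felt, since the plug angle can't be read directly.

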